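# Pack the delivery driver's card terminal

## Robot

A 6-joint arm with a two-finger parallel gripper is mounted at the origin on the work surface. World frame = base frame: x ahead of the robot, y to its left, z up, the work surface at z = 0. Lengths are in mm, angles in rad, forces in N, time in s.
With the tool pointing down it reaches from about 350 to 975 mm from the base axis. Payload 7.1 kg.
Tool frame: the origin (TCP) lies midway between the tips of the shut fingers; the grasp point (between the pads) lies 19 mm behind it; z points along the fingers, y is the line along which they close (so a half turn about z gives the same grasp; the last joint's range is limited). The gripper opens to 88 mm and grips with 3 to 60 N. Pads are 20 mm wide; open, the fingers measure 115 mm over their backs; the gripper's body (75 mm by 178 mm) begins 61 mm behind the grasp point.
Start: joints at [-1.215, 0.423, 1.63, -0, 1.089, -0.019], TCP at [228.82, -581.589, 222.675] pointing down, gripper open.
Joint ranges: [-3, 3], [-0.9, 2.11], [0.09, 2.58], [-1.31, 4.45], [0.11, 2.69], [-2.54, 2.54]. Speed limits (rad/s): [2.39, 2.39, 3.01, 3.14, 3.14, 3.14].

## Interface

Orientations are given as a rotation vector (axis times angle).
In Python, from workcell import ctrl gives the robot as it stands. The module is installed in compiled form; this text tells all that it offers.
- The arm moves only by the tool apply_moves, never from a script. Its argument "targets" is a list of rows, each a list of 3 entries, a list of its own where there are three numbers: the opening, from -1 (shut) to 1 (fully open), then the shift along the tool's x, y, z normalised to -1 to 1, where 1 is 5 cm, then the turn, a rotation vector about the tool's x, y, z normalised to -1 to 1, where 1 is 90 degrees. In form: [[jaw, [x, y, z], [wx, wy, wz]], ...]. A call has 1 to 8 rows; each row shifts and turns the commanded pose from where the row before left it, along the tool's axes as they then stand; what a row does not reach is not made up. A row lasts 1/8 s, in which the tool goes at most 62.5 mm and 10.7 degrees, less where a joint would pass 70% of its speed; a pose out of reach is approached as far as the arm can. A call with a number of a shift or a turn outside -1 to 1 is refused whole. A call with a gripper value outside its range is refused whole. The fingers move at their own pace and stop on an object; the grip force is fixed at half the most. Time passes only in rows, so rows that do not move let the fingers close. It gives the time, the measured TCP pose, the force, the opening and the grip force at its end, in the units of the state.
- ctrl.get_obs(): the state, without advancing time (a new reading comes with each control period).
- ctrl.get_image(name): name is "scene" or "top" or "wrist"; returns a dict with "pixels" (400x640x3 uint8, blue, green, red), "camera_matrix" (3x3 intrinsics, pixels), "view" (4x4, takes a point from world to camera coordinates); the wrist camera has in their place "hand_eye" (4x4, takes a point from camera to tool coordinates, whose origin is the TCP and whose axes are the flange's). Camera axes: x right, y down, z forward; pixel columns grow to the right and rows downward; lengths in mm; the calibration is good to about 2 mm. A picture is of the moment at which its call begins: read the wrist's pose just before it. There is no depth.
- ctrl.close_job(): hands the job in; it is judged then, once.
Trained networks look in the newest picture that a camera, given by its name, has taken for a name from the list of things; names that differ only in an ending like _2 or _b are one class to them, and where a whole thing is asked for, a point or a joint stands for the part that bears it (a point fixed in the world has none). Each returns a list of dicts, best first, with "score" (0 to 1); they miss things now and then, are a little off and sometimes report something else, mostly with a low value. They report only what shows in the picture. A call takes as long as a camera call.
- ctrl.masks_of(label, camera): "region" (400x640 bool, what is visible of it) and "bbox" ([left, top, right, bottom] in pixels, round what is visible of it).
- ctrl.pinpoint(label, camera): "xy" ([column, row] in pixels: a listed point, or the origin of a listed thing).
The state is a dict: "t": time; "qpos": joint angles; "qvel": joint speeds; "joint_torque": joint torques, N m; "ee_pos": TCP position; "orientation": TCP orientation; "ft_force": force on the tool from outside, world axes, zero at the start; "moment": the same for the moment, N m; "width": finger opening in mm; "grasp_force": force on a finger pad.
Only numpy, scipy, OpenCV 4.12 (cv2) and the standard library are available. Lean on these libraries where they do the work, as an engineer would, in place of code of your own. Each camera call takes 0.05 s, during which the arm holds its last target. There are 200 camera calls.

## Task

Get the driver's card terminal ready to go: first lift the red lid of the hard case open until it leans back on its stop, without flinging it. Then take the blue terminal out of its white charging dock and slide it, screen end first and face up, into the yellow sleeve inside the case until it is fully home. Leave the lid open and the jars, cups, bottle and spatula where they stand.

Things in the scene. Friction and masses are not known exactly. Their poses are not given: they have to be found in the camera images.
- case: Fixed black hard case with a red lid: 142 (x) x 234 (y) mm outside, 130 x 222 mm inside, rim 60 mm above the counter, walls 6 mm, floor 8 mm thick. Origin: centre of its underside; z up, +x towards the hinge side, +y towards the end that holds the yellow sleeve. 160 mm of free floor lie in front of the sleeve. The lid hides all this until it is opened.
- sleeve_mouth (a point): Middle of the yellow sleeve's mouth, at floor level (8 mm above the counter); axes as the case. The terminal goes in along +y. Sleeve: 62 mm long, inside 63 mm wide and 27 mm high, outside 75 mm wide, top 40 mm above the counter, in the middle (x = 0) of the case; its side walls flare outwards for 12 mm in front of the mouth.
- sleeve_end (a point): Middle of the sleeve's closed inner end at floor level, 62 mm beyond the mouth; axes as the case.
- case_lid (a joint): Red lid angle: 0 shut, 1.9 rad leaning back on its stop. It swings up and towards +x of the case about the far rim; it falls shut when let go below about 1.5 rad and falls gently open beyond.
- lid_handle (a point): Middle of the lid's steel bar handle: a round bar 11 mm thick, 100 mm long along the case's y, 35 mm above the lid's top face (lid 10 mm thick), on two posts near its ends, 22 mm from the lid's front edge, 120 mm from the hinge. Axes move with the lid (y along the bar).
- lid_hinge (a point): Middle of the hinge line, on the case's rim 60 mm above the counter; the hinge runs along its y.
- dock: Fixed white charging dock, 78 (x) x 80 (y) x 42 mm high, origin at the centre of its underside. Its pocket, 64 mm wide, 27 mm high, 75 mm deep, closed on top, floor 10 mm above the counter, opens towards the dock's +y. At the start the keypad half of the terminal is in it and 66 mm of the screen end stick out, 10 mm above the counter.
- terminal: Loose blue card terminal, 60 (x) x 140 (y) x 25 (z) mm, about 0.3 kg, with a dark screen on the +y half and keys on the -y half. Origin: centre of its underside; z out of its face, +y towards the screen end.
- screen_end (a point): Lower edge of the terminal's screen end, middle: 70 mm along +y from its origin.
- shaker: Loose amber shaker jar standing beside the dock, 54 mm across, 110 mm tall, origin at the centre of its underside. Leave alone.
- shaker2: Loose clear shaker jar with a green cap, 54 mm across, 110 mm tall, to the left. Leave alone.
- dip_cup: Loose white dip cup, 64 mm across, 40 mm tall, beside the case's sleeve end. Leave alone.
- dip_cup2: Loose red dip cup, 64 mm across, 40 mm tall, beside the dock. Leave alone.
- sauce: Loose red sauce bottle, 60 mm across, 180 mm tall, to the right. Leave alone.
- spatula: Loose spatula, 240 mm long, lying on the right. Leave alone.

How it is judged (in metres and radians):
On the way, in this order (a step that is already met when the one before it is completed fails the run):
1. the lid leans back on its stop (within 0.1 rad of fully open) (value of joint case_lid above 1.8 rad), for 0.2 s.
2. the terminal's screen end is 10 mm or more inside the sleeve (y of screen_end in the frame of sleeve_mouth between 0.01 and 0.07 m and z of screen_end in the frame of sleeve_mouth between -0.004 and 0.006 m and x of screen_end in the frame of sleeve_mouth between -0.004 and 0.004 m), for 0.1 s.
At the end, for the whole second after the job is handed in: Terminal let go, at rest, face up in the sleeve, screen end first and fully home: within 5 mm of the sleeve's inner end and 4 mm of its middle, flat on the floor, in line within 0.06 rad. Lid still leaning on its stop (within 0.1 rad of fully open). No bystander moved over 30 mm (y of screen_end in the frame of sleeve_end above -0.005 m and x of screen_end in the frame of sleeve_end between -0.004 and 0.004 m and z of screen_end in the frame of sleeve_end between -0.003 and 0.005 m and angle between terminal's own z axis and vertical below 0.1 rad and angle between the y axis of terminal and the y axis of case, either way round below 0.06 rad and value of joint case_lid above 1.8 rad and linear speed of terminal below 0.02 m/s); the robot touches nothing.
It fails at once if the lid is flung (turns faster than 5 rad/s) (velocity of joint case_lid above 5 rad/s or velocity of joint case_lid below -5 rad/s).
It fails at once if a bystander (jars, dip cups, sauce bottle, spatula) is moved by more than 30 mm (distance of any of shaker, shaker2, dip_cup, sauce, spatula, dip_cup2 from where it was at the start of the episode above 0.03 m).
It also fails if it takes over 70 s, if anything falls off the work surface, if the arm or the gripper's body presses on something with over 40 N, if the wrist force passes 120 N, or if a joint passes its speed limit or range.

## Working session

There is one attempt and no reset: what is moved stays moved. The work goes in short steps, Python scripts to look and compute and a tool call to move; the robot and the scene stay as the last step left them, time stands still between calls to the robot, and variables do not carry over. Pictures are saved under pics/ and viewed, at most 10 in all, crops included, and the job is handed in when it is done.

Besides the shell and the picture viewer there is one more tool, called after ">>>" as a command line: name --argument value ..., lists and objects as JSON in quotes. apply_moves: Moves the arm, as the interface text tells. Scaled input: -1 to 1 covers 5 cm each way for a shift and 90 degrees each way for a turn. Its arguments: {"type":"object","properties":{"targets":{"type":"array"}},"required":["targets"]}

```bash
mkdir -p pics
cat > h.py <<'E'
import numpy as np, cv2
from scipy.spatial.transform import Rotation as R
from workcell import ctrl
def cam(name):
    o=ctrl.get_obs(); im=ctrl.get_image(name); K=np.array(im["camera_matrix"],float)
    if "view" in im: V=np.array(im["view"],float)
    else:
        T=np.eye(4);T[:3,:3]=R.from_rotvec(o["orientation"]).as_matrix();T[:3,3]=o["ee_pos"]
        V=np.linalg.inv(T@np.array(im["hand_eye"],float))
    return np.array(im["pixels"]),K,V
def onz(xy,z,K,V):
    d=V[:3,:3].T@np.linalg.solve(K,[xy[0],xy[1],1]); c=-V[:3,:3].T@V[:3,3]
    return c+d*(z-c[2])/d[2]
def proj(p,K,V):
    q=K@(V[:3,:3]@np.array(p,float)+V[:3,3]); return q[:2]/q[2]
E
python3 - <<'E'
from h import *
o=ctrl.get_obs();print({k:np.round(v,3).tolist() for k,v in o.items()})
for n in("scene","top"):
    p,K,V=cam(n);cv2.imwrite(f"pics/{n}0.png",p)
    print(n,"campos",(-V[:3,:3].T@V[:3,3]).round())
    for l,z in [("case",0),("lid_handle",105),("lid_hinge",60),("dock",0),("terminal",10),("screen_end",10),("shaker",0),("shaker2",0),("dip_cup",0),("dip_cup2",0),("sauce",0),("spatula",0)]:
        print(l,[(round(r["score"],2),np.round(r["xy"]).tolist(),onz(r["xy"],z,K,V).round(1)[:2].tolist()) for r in ctrl.pinpoint(l,n)[:2]])
E
```

```text
{'t': 0.0, 'qpos': [-1.215, 0.424, 1.631, -0.0, 1.089, -0.019], 'qvel': [0.001, 0.0, 0.0, 0.002, 0.002, -0.001], 'joint_torque': [-0.002, -54.463, -27.366, 0.064, 0.023, -0.0], 'ee_pos': [228.628, -581.07, 221.92], 'orientation': [-3.085, -0.585, 0.0], 'ft_force': [-1.2, 0.019, -0.555], 'moment': [0.014, -0.011, -0.012], 'grasp_force': 0.0, 'width': 88.005}
scene campos [1232.  819. 1717.]
case [(0.82, [358.0, 261.0], [510.8, 245.4])]
lid_handle [(0.97, [366.0, 235.0], [454.2, 224.3])]
lid_hinge [(0.68, [339.0, 264.0], [597.5, 223.5])]
dock [(0.72, [279.0, 192.0], [516.1, -215.9])]
terminal [(0.8, [280.0, 193.0], [518.5, -201.0])]
screen_end [(0.72, [295.0, 204.0], [510.4, -117.3])]
shaker [(0.87, [255.0, 198.0], [608.5, -263.0]), (0.65, [438.0, 302.0], [423.4, 563.6])]
shaker2 [(0.87, [255.0, 198.0], [608.5, -263.0]), (0.65, [438.0, 302.0], [423.4, 563.6])]
dip_cup [(0.57, [287.0, 172.0], [422.4, -269.6]), (0.49, [385.0, 289.0], [523.9, 396.8])]
dip_cup2 [(0.57, [287.0, 172.0], [422.4, -269.6]), (0.49, [385.0, 289.0], [523.9, 396.8])]
sauce [(0.82, [216.0, 166.0], [620.7, -511.7])]

[... 218 characters left out ...]

lid_hinge [(0.8, [247.0, 175.0], [587.5, 235.5]), (0.22, [390.0, 231.0], [402.5, -251.1])]
dock [(0.89, [383.0, 197.0], [529.4, -239.0])]
terminal [(0.83, [372.0, 201.0], [512.8, -199.7])]
screen_end [(0.93, [348.0, 202.0], [506.9, -115.4])]
shaker [(0.78, [155.0, 229.0], [405.6, 557.3]), (0.67, [391.0, 177.0], [603.1, -266.8])]
shaker2 [(0.78, [155.0, 229.0], [405.6, 557.3]), (0.67, [391.0, 177.0], [603.1, -266.8])]
dip_cup [(0.84, [203.0, 193.0], [534.0, 397.8]), (0.65, [391.0, 229.0], [415.8, -265.3])]
dip_cup2 [(0.84, [203.0, 193.0], [534.0, 397.8]), (0.65, [391.0, 229.0], [415.8, -265.3])]
sauce [(0.84, [464.0, 174.0], [617.1, -529.9])]
spatula [(0.82, [451.0, 226.0], [431.9, -474.0])]
```

View pics/top0.png

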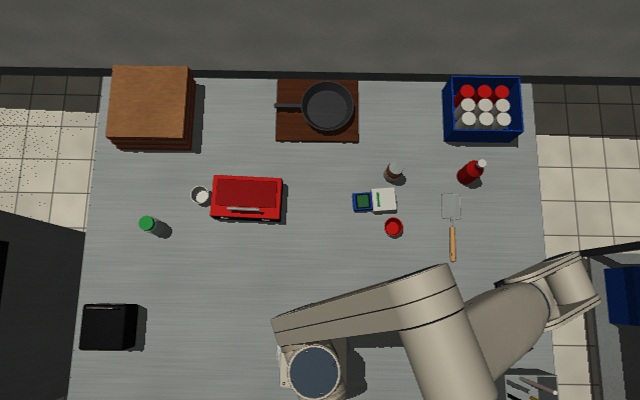

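View pics/scene0.png

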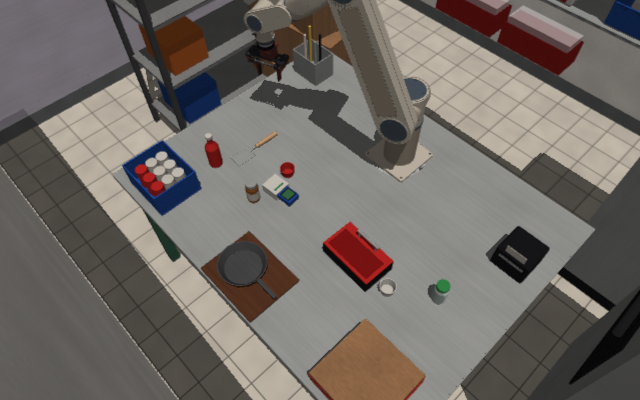

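The top view shows the red-lidded case at about (246,198), with the handle on its near side. The dock and terminal are at (383,200), opening to the left (world +y). The jars, cups, bottle and spatula match the network's positions. I'll turn the tool so its y axis lies along world x, then look from above the dock.

>>> apply_moves --targets '[[1,[0,0,-0.3],[0,0,-0.109]],[1,[0,0,-0.3],[0,0,-0.109]],[1,[0,0,-0.3],[0,0,-0.109]],[1,[0,0,-0.3],[0,0,-0.109]],[1,[0,0,-0.3],[0,0,-0.109]],[1,[0,0,-0.3],[0,0,-0.109]],[1,[0,0,-0.3],[0,0,-0.109]]]'

```text
t: 2.17
ee_pos: [228.8, -581.5, 328.1]
orientation: [-2.212, -2.23, -0.0]
ft_force: [0.3, -0.2, -0.2]
width: 87.8
grasp_force: 0.0
```

>>> apply_moves --targets '[[1,[0.98,0.7,0],[0,0,0]],[1,[0.98,0.7,0],[0,0,0]],[1,[0.98,0.7,0],[0,0,0]],[1,[0.98,0.7,0],[0,0,0]],[1,[0.98,0.7,0],[0,0,0]],[1,[0.98,0.7,0],[0,0,0]],[1,[0.98,0.7,0],[0,0,0]],[1,[0,0,0],[0,0,0]]]'

```text
t: 3.18
ee_pos: [474.7, -235.0, 327.8]
orientation: [2.213, 2.23, 0.001]
ft_force: [0.7, -1.3, 0.2]
width: 87.9
grasp_force: 0.0
```

```bash
cat > look.py <<'E'
import sys
from h import *
name=sys.argv[1]; pic=sys.argv[2]
o=ctrl.get_obs();Rm=R.from_rotvec(o["orientation"]).as_matrix()
print("t",o["t"],o["ee_pos"].round(1) if hasattr(o["ee_pos"],"round") else o["ee_pos"],"\n",Rm.round(3),"w",o["width"],"F",np.round(o["ft_force"],1),"q",np.round(o["qpos"],2))
p,K,V=cam(name);cv2.imwrite(f"pics/{pic}.png",p);np.savez(f"pics/{pic}.npz",K=K,V=V,p=p)
for a in sys.argv[3:]:
    l,z=a.split(":")
    print(l,[(round(r["score"],2),np.round(r["xy"]).tolist(),onz(r["xy"],float(z),K,V).round(1)[:2].tolist()) for r in ctrl.pinpoint(l,name)[:2]])
E
python3 look.py wrist w1 terminal:10 screen_end:10 dock:0 shaker:0 dip_cup:0
```

```text
t 3.175 [ 474.7 -235.   327.8] 
 [[-0.008  1.     0.001]
 [ 1.     0.008  0.   ]
 [ 0.     0.001 -1.   ]] w 87.85204921281766 F [ 0.7 -1.3  0.2] q [-0.48  0.17  1.73  0.    1.24 -0.49]
terminal [(0.91, [344.0, 131.0], [514.1, -198.5]), (0.72, [278.0, 312.0], [422.6, -470.7])]
screen_end [(0.74, [340.0, 78.0], [507.1, -132.2])]
dock [(0.61, [344.0, 158.0], [516.1, -235.8])]
shaker [(0.6, [411.0, 181.0], [611.5, -267.6])]
dip_cup [(0.9, [274.0, 182.0], [419.7, -270.1])]
```

View pics/w1.png

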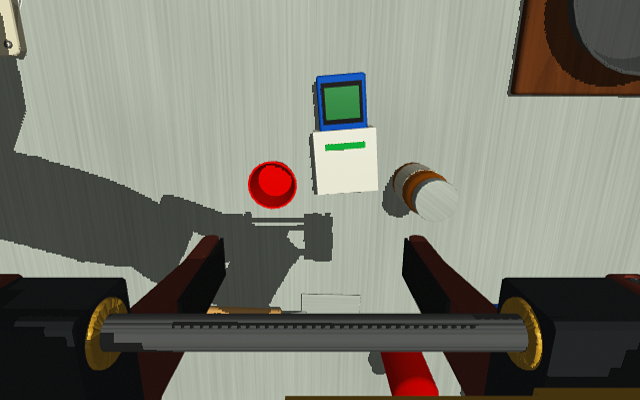

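The wrist view shows the terminal at (340,100), half out of the dock at (345,158). The jar is on its right at (425,190) and the red cup on its left at (272,185). Next I'll look over the case.

>>> apply_moves --targets '[[1,[0.9,0,0],[0,0,0]],[1,[0.9,0,0],[0,0,0]],[1,[0.9,0,0],[0,0,0]],[1,[0.9,0,0],[0,0,0]],[1,[0.9,0,0],[0,0,0]],[1,[0.9,0,0],[0,0,0]],[1,[0.9,0,0],[0,0,0]],[1,[0,0,0],[0,0,0]]]'

```text
t: 4.47
ee_pos: [472.2, 78.1, 327.7]
orientation: [-2.217, -2.226, -0.0]
ft_force: [0.2, 0.0, -0.5]
width: 87.8
grasp_force: 0.0
```

```bash
python3 look.py wrist w2 case:0 lid_handle:105 lid_hinge:60 dip_cup:0
python3 - <<'E'
from h import *
# terminal from w1
d=np.load("pics/w1.npz");K,V,p=d["K"],d["V"],d["p"].astype(int)
print("campos w1",(-V[:3,:3].T@V[:3,3]).round())
b,g,r=p[...,0],p[...,1],p[...,2]
m=((b>90)&(b>1.8*r)&(b>1.4*g)).astype(np.uint8);m[:40]=0;m[220:]=0
n,lab,st,_=cv2.connectedComponentsWithStats(m);i=1+st[1:,4].argmax();print(st[i])
c=cv2.findContours((lab==i).astype(np.uint8),cv2.RETR_EXTERNAL,cv2.CHAIN_APPROX_NONE)[0][0][:,0]
w=np.array([onz(q,35,K,V)[:2] for q in c],np.float32);print("term top",cv2.minAreaRect(w),cv2.boxPoints(cv2.minAreaRect(w)).round(1).tolist())
d=np.load("pics/w2.npz");K,V,p=d["K"],d["V"],d["p"].astype(int)
b,g,r=p[...,0],p[...,1],p[...,2]
m=((r>70)&(r>2*g)&(r>2*b)).astype(np.uint8)
n,lab,st,_=cv2.connectedComponentsWithStats(m);i=1+st[1:,4].argmax();print(st[i])
c=cv2.findContours((lab==i).astype(np.uint8),cv2.RETR_EXTERNAL,cv2.CHAIN_APPROX_NONE)[0][0][:,0]
w=np.array([onz(q,70,K,V)[:2] for q in c],np.float32);print("lid top",cv2.minAreaRect(w),cv2.boxPoints(cv2.minAreaRect(w)).round(1).tolist())
E
```

```text
t 4.475 [472.2  78.1 327.7] 
 [[-0.004  1.     0.   ]
 [ 1.     0.004  0.   ]
 [ 0.     0.    -1.   ]] w 87.82620566362422 F [ 0.2  0.  -0.5] q [0.14 0.08 1.83 0.   1.23 0.13]
case [(0.95, [346.0, 32.0], [511.7, 235.8])]
lid_handle [(0.73, [307.0, 9.0], [465.0, 237.5])]
lid_hinge [(0.86, [414.0, 23.0], [581.2, 234.5]), (0.6, [399.0, 367.0], [596.0, -214.2])]
dip_cup [(0.61, [282.0, 368.0], [421.7, -269.1])]
campos w1 [ 474. -162.  489.]
[316  72  51  59 965]
term top ((508.7478332519531, -161.8856964111328), (58.88764572143555, 65.28516387939453), 5.057430267333984) [[476.5, -132.0], [482.29998779296875, -197.0], [541.0, -191.8000030517578], [535.2000122070312, -126.80000305175781]]
[  283     0   136   132 15929]
lid top ((508.84698486328125, 188.35516357421875), (137.32931518554688, 140.9357147216797), 88.10655975341797) [[436.1000061035156, 122.0999984741211], [577.0, 117.4000015258789], [581.5, 254.6999969482422], [440.70001220703125, 259.29998779296875]]
```

View pics/w2.png

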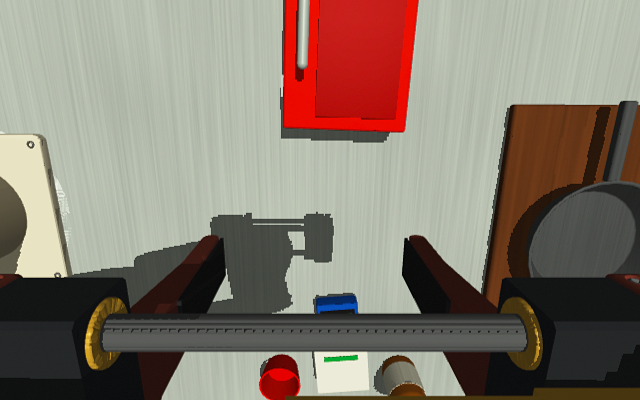

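The near half of the lid shows, with its near corners at (284,128) and (405,131) and the bar at (303,40). I'll step 130 mm in +y to see the whole lid.

>>> apply_moves --targets '[[1,[0.9,0,0],[0,0,0]],[1,[0.9,0,0],[0,0,0]],[1,[0.8,0,0],[0,0,0]],[1,[0,0,0],[0,0,0]]]'

```text
t: 5.22
ee_pos: [472.1, 207.9, 327.5]
orientation: [-2.217, -2.226, -0.0]
ft_force: [-0.2, -0.5, 0.6]
width: 87.9
grasp_force: 0.0
```

```bash
python3 look.py wrist w3 case:0 lid_handle:105 lid_hinge:60 dip_cup:0
python3 - <<'E'
from h import *
d=np.load("pics/w3.npz");K,V,p=d["K"],d["V"],d["p"].astype(int)
b,g,r=p[...,0],p[...,1],p[...,2]
m=((r>70)&(r>2*g)&(r>2*b)).astype(np.uint8)
m=cv2.morphologyEx(m,cv2.MORPH_CLOSE,np.ones((3,3)))
n,lab,st,_=cv2.connectedComponentsWithStats(m);i=1+st[1:,4].argmax();print(st[i])
c=cv2.findContours((lab==i).astype(np.uint8),cv2.RETR_EXTERNAL,cv2.CHAIN_APPROX_NONE)[0][0][:,0]
w=np.array([onz(q,70,K,V)[:2] for q in c],np.float32);print("lid top",cv2.minAreaRect(w),cv2.boxPoints(cv2.minAreaRect(w)).round(1).tolist())
E
```

```text
t 5.225 [472.1 207.9 327.5] 
 [[-0.004  1.    -0.   ]
 [ 1.     0.004  0.   ]
 [ 0.    -0.    -1.   ]] w 87.8935583111817 F [-0.2 -0.5  0.6] q [0.39 0.15 1.76 0.   1.24 0.39]
case [(0.61, [343.0, 133.0], [511.3, 240.1])]
lid_handle [(0.94, [309.0, 145.0], [467.1, 236.0])]
lid_hinge [(0.58, [404.0, 143.0], [579.6, 234.1])]
dip_cup []
[  285    30   134   207 23365]
lid top ((510.37347412109375, 236.97067260742188), (232.4083251953125, 140.9494171142578), 87.98739624023438) [[435.8999938964844, 123.30000305175781], [576.7000122070312, 118.4000015258789], [584.9000244140625, 350.6000061035156], [444.0, 355.6000061035156]]
```

View pics/w3.png

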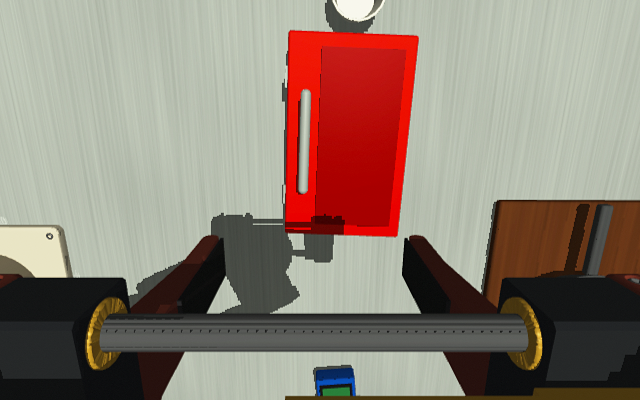

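The whole lid shows, with corners (290,30), (418,36), (397,236) and (285,233) and the bar from (306,92) to (303,191). The case centre is (510.4, 237) with a yaw of -2°, so the bar middle is (461.5, 238.7). Next I go down and grip.

>>> apply_moves --targets '[[1,[0.62,-0.21,0],[0,0,0.025]],[1,[0,0,0.94],[0,0,0]],[1,[0,0,0.94],[0,0,0]],[1,[0,0,0.94],[0,0,0]],[1,[0,0,0.94],[0,0,0]],[1,[0,0,0.5],[0,0,0]],[1,[0,0,0.5],[0,0,0]],[1,[0,0,0],[0,0,0]]]'

```text
t: 6.48
ee_pos: [460.3, 236.5, 88.4]
orientation: [-2.263, -2.178, 0.006]
ft_force: [0.5, -0.1, -0.0]
width: 87.5
grasp_force: 0.0
```

>>> apply_moves --targets '[[-1,[0,0,0],[0,0,0]],[-1,[0,0,0],[0,0,0]],[-1,[0,0,0],[0,0,0]],[-1,[0,0,0],[0,0,0]],[-1,[0,0,0],[0,0,0]],[-1,[0,0,0],[0,0,0]]]'

```text
t: 7.22
ee_pos: [461.2, 238.0, 89.7]
orientation: [2.262, 2.18, 0.0]
ft_force: [0.7, 0.2, 0.5]
width: 31.7
grasp_force: 0.0
```

>>> apply_moves --targets '[[-1,[0,0,0],[0,0,0]],[-1,[0,0,0],[0,0,0]],[-1,[0,0,0],[0,0,0]],[-1,[0,0,0],[0,0,0]]]'

```text
t: 7.72
ee_pos: [461.9, 238.0, 89.7]
orientation: [2.261, 2.18, 0.002]
ft_force: [6.1, -1.0, -3.9]
width: 10.1
grasp_force: 30.0
```

Run:
```python
import numpy as np
r=np.hypot(120,45);a0=np.arctan2(45,-120)
P=lambda a:np.array([r*np.cos(a0-a),r*np.sin(a0-a)])
A=np.concatenate([np.linspace(0,1.88,25)])
q=np.array([P(a) for a in A]);print((np.diff(q,axis=0)/50).round(2).tolist());print(q[-1]-q[0])
```

```text
[[0.08, 0.19], [0.09, 0.18], [0.11, 0.17], [0.12, 0.16], [0.13, 0.15], [0.14, 0.14], [0.15, 0.13], [0.16, 0.12], [0.17, 0.1], [0.18, 0.09], [0.19, 0.08], [0.19, 0.06], [0.2, 0.05], [0.2, 0.03], [0.2, 0.02], [0.2, -0.0], [0.2, -0.02], [0.2, -0.03], [0.2, -0.05], [0.19, -0.06], [0.19, -0.08], [0.18, -0.09], [0.17, -0.11], [0.16, -0.12]]
[199.38194927  55.61563561]
```

The bar is gripped. I'll swing the lid along its arc.

>>> apply_moves --targets '[[-1,[0,0.08,-0.19],[0,0,0]],[-1,[0,0.09,-0.18],[0,0,0]],[-1,[0,0.11,-0.17],[0,0,0]],[-1,[0,0.12,-0.16],[0,0,0]],[-1,[0,0.13,-0.15],[0,0,0]],[-1,[0,0.14,-0.14],[0,0,0]],[-1,[0,0.15,-0.13],[0,0,0]],[-1,[0,0.16,-0.12],[0,0,0]]]'

```text
t: 8.72
ee_pos: [508.2, 236.3, 152.4]
orientation: [-2.26, -2.178, 0.006]
ft_force: [-9.1, 2.8, 7.5]
width: 10.4
grasp_force: 30.0
```

>>> apply_moves --targets '[[-1,[0,0.17,-0.1],[0,0,0]],[-1,[0,0.18,-0.09],[0,0,0]],[-1,[0,0.19,-0.08],[0,0,0]],[-1,[0,0.19,-0.06],[0,0,0]],[-1,[0,0.2,-0.05],[0,0,0]],[-1,[0,0.2,-0.03],[0,0,0]],[-1,[0,0.2,-0.02],[0,0,0]],[-1,[0,0.2,0],[0,0,0]]]'

```text
t: 9.72
ee_pos: [587.3, 233.1, 173.2]
orientation: [2.262, 2.18, -0.001]
ft_force: [-3.0, -0.6, 3.2]
width: 10.4
grasp_force: 30.0
```

>>> apply_moves --targets '[[-1,[0,0.2,0.02],[0,0,0]],[-1,[0,0.2,0.03],[0,0,0]],[-1,[0,0.2,0.05],[0,0,0]],[-1,[0,0.19,0.06],[0,0,0]],[-1,[0,0.19,0.08],[0,0,0]],[-1,[0,0.18,0.09],[0,0,0]],[-1,[0,0.17,0.11],[0,0,0]],[-1,[0,0.12,0.1],[0,0,0]]]'

```text
t: 10.72
ee_pos: [660.1, 230.5, 146.0]
orientation: [2.261, 2.18, 0.001]
ft_force: [0.1, -5.3, 2.5]
width: 10.1
grasp_force: 30.0
```

```bash
python3 look.py scene s1 lid_handle:155; python3 -c "
import cv2;p=cv2.imread('pics/s1.png')[150:330,240:480];cv2.imwrite('pics/s1c.png',cv2.resize(p,None,fx=3,fy=3))"
```

```text
t 10.725 [660.1 230.5 146. ] 
 [[ 0.037  0.999  0.001]
 [ 0.999 -0.037 -0.   ]
 [-0.     0.001 -1.   ]] w 10.14891318922104 F [ 0.1 -5.3  2.5] q [ 0.32  0.61  1.5  -0.    1.03  0.36]
lid_handle [(0.69, [330.0, 260.0], [646.4, 227.0])]
```

View pics/s1c.png

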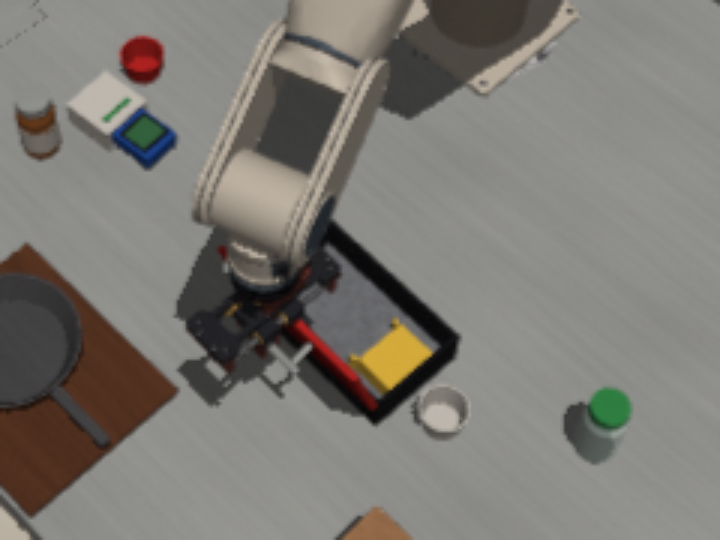

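The lid is nearly open and the yellow sleeve shows at (395,350) in the crop. I'll push gently to the stop, then open slightly.

>>> apply_moves --targets '[[-1,[0,0.05,0.04],[0,0,0]],[-1,[0,0.04,0.03],[0,0,0]],[-1,[0,0,0],[0,0,0]]]'

```text
t: 11.2
ee_pos: [663.2, 230.5, 143.3]
orientation: [-2.262, -2.18, 0.001]
ft_force: [-3.4, -5.3, 6.5]
width: 10.1
grasp_force: 30.0
```

>>> apply_moves --targets '[[-0.6,[0,0,0],[0,0,0]],[-0.6,[0,0,0],[0,0,0]],[-0.6,[0,0,0],[0,0,0]],[-0.6,[0,0,0],[0,0,0]]]'

```text
t: 11.7
ee_pos: [663.6, 230.8, 142.5]
orientation: [-2.262, -2.18, -0.0]
ft_force: [0.4, 0.3, 0.7]
width: 17.9
grasp_force: 0.0
```

>>> apply_moves --targets '[[-0.6,[0,0,-0.25],[0,0,0]],[-0.6,[0,0,-0.25],[0,0,0]],[-0.6,[0,0.05,-0.2],[0,0,0]],[-0.6,[0,0.1,-0.4],[0,0,0]],[-0.6,[0,0.1,-0.8],[0,0,0]],[-0.6,[0,0,-0.8],[0,0,0]],[-0.6,[0,0,-0.8],[0,0,0]],[-0.6,[0,0,-0.8],[0,0,0]]]'

```text
t: 12.7
ee_pos: [676.1, 230.0, 360.0]
orientation: [2.262, 2.18, 0.001]
ft_force: [1.1, -0.3, -1.1]
width: 17.9
grasp_force: 0.0
```

>>> apply_moves --targets '[[1,[-0.6,-1,0],[0,0,0]],[1,[-0.6,-1,0],[0,0,0]],[1,[-0.6,-1,0],[0,0,0]],[1,[0,-0.2,0],[0,0,0]],[1,[0,0,0],[0,0,0]]]'

```text
t: 13.32
ee_pos: [513.4, 146.3, 358.9]
orientation: [2.261, 2.179, 0.004]
ft_force: [0.6, 0.1, -0.1]
width: 64.2
grasp_force: 0.0
```

```bash
python3 look.py wrist w4 sleeve_mouth:8 sleeve_end:8 case:0 lid_handle:159 lid_hinge:60
python3 - <<'E'
from h import *
d=np.load("pics/w4.npz");K,V,p=d["K"],d["V"],d["p"].astype(int)
b,g,r=p[...,0],p[...,1],p[...,2]
m=((r>120)&(g>90)&(b<0.5*g)).astype(np.uint8)
n,lab,st,_=cv2.connectedComponentsWithStats(m);i=1+st[1:,4].argmax();print(st[i])
c=cv2.findContours((lab==i).astype(np.uint8),cv2.RETR_EXTERNAL,cv2.CHAIN_APPROX_NONE)[0][0][:,0]
w=np.array([onz(q,40,K,V)[:2] for q in c],np.float32);print("sleeve top",cv2.minAreaRect(w),cv2.boxPoints(cv2.minAreaRect(w)).round(1).tolist())
E
```

```text
t 13.325 [513.4 146.3 358.9] 
 [[ 0.037  0.999  0.002]
 [ 0.999 -0.037  0.001]
 [ 0.001  0.002 -1.   ]] w 64.2254454539219 F [ 0.6  0.1 -0.1] q [0.26 0.15 1.68 0.   1.31 0.29]
sleeve_mouth [(0.96, [309.0, 50.0], [512.7, 285.5])]
sleeve_end []
case [(0.72, [310.0, 85.0], [513.2, 241.5])]
lid_handle [(0.59, [469.0, 84.0], [666.4, 230.3])]
lid_hinge [(0.79, [364.0, 84.0], [579.3, 238.0])]
[ 277    0   64   60 3068]
sleeve top ((513.5872802734375, 304.5362243652344), (66.56725311279297, 79.13240814208984), 87.89784240722656) [[472.79998779296875, 272.70001220703125], [551.9000244140625, 269.79998779296875], [554.2999877929688, 336.29998779296875], [475.29998779296875, 339.20001220703125]]
```

View pics/w4.png

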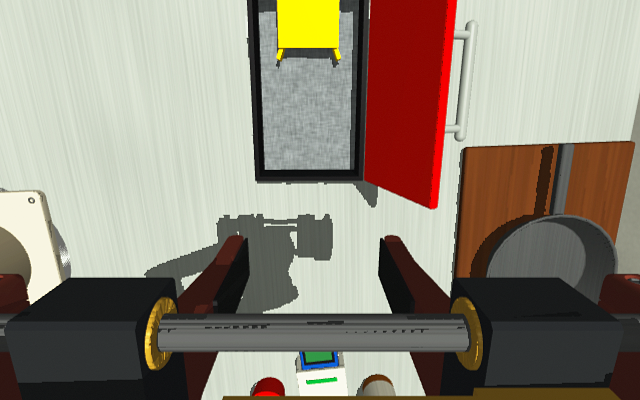

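The lid rests open (handle at (466,84)) and the yellow sleeve is at (309,25). Its mouth matches the expected position, (512.5, 286).

With the tool vertical, the gripper's 178 mm body would touch the open lid at low height. The plan is:
1. Pull the terminal out and set it on the counter.
2. Regrip it at the keypad end.
3. Enter the mouth slightly nose-down with the body held high.
4. Release, then push it home.

First, the dock.

>>> apply_moves --targets '[[1,[-0.88,0.02,0],[0,0,0]],[1,[-0.88,0.02,0],[0,0,0]],[1,[-0.88,0.02,0],[0,0,0]],[1,[-0.88,0.02,0],[0,0,0]],[1,[-0.88,0.02,0],[0,0,0]],[1,[-0.88,0.02,0],[0,0,0]],[1,[-0.88,0.02,0],[0,0,0]],[1,[0,0,0.5],[0,0,-0.08]]]'

```text
t: 14.62
ee_pos: [510.1, -165.1, 333.6]
orientation: [2.119, 2.315, 0.002]
ft_force: [-0.2, 0.4, 0.4]
width: 87.9
grasp_force: 0.0
```

>>> apply_moves --targets '[[1,[0,0,0.9],[0,0,0]],[1,[0,0,0.9],[0,0,0]],[1,[0,0,0.9],[0,0,0]],[1,[0,0,0.9],[0,0,0]],[1,[0,0,0.9],[0,0,0]],[1,[0,0,0],[0,0,0]],[1,[0,0,0],[0,0,0]]]'

```text
t: 15.5
ee_pos: [509.7, -162.3, 108.7]
orientation: [2.12, 2.317, 0.001]
ft_force: [0.0, -0.0, 0.5]
width: 87.8
grasp_force: 0.0
```

```bash
python3 look.py wrist w5 screen_end:10
```

```text
t 15.5 [ 509.7 -162.3  108.7] 
 [[-0.089  0.996  0.001]
 [ 0.996  0.089 -0.   ]
 [-0.     0.001 -1.   ]] w 87.77168577930885 F [ 0.  -0.   0.5] q [-0.33  0.46  1.9   0.    0.78 -0.42]
screen_end [(0.56, [312.0, 158.0], [505.2, -129.1])]
```

View pics/w5.png

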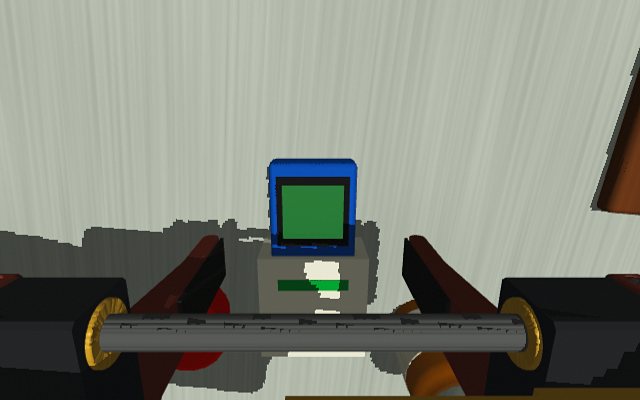

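The terminal sits squarely between the fingers (268 to 357, with its middle at 312). I'll descend and grip.

>>> apply_moves --targets '[[1,[0,0,0.8],[0,0,0]],[1,[0,0,0.8],[0,0,0]],[1,[0,0,0.31],[0,0,0]],[-1,[0,0,0],[0,0,0]],[-1,[0,0,0],[0,0,0]],[-1,[0,0,0],[0,0,0]],[-1,[0,0,0],[0,0,0]],[-1,[0,0,0],[0,0,0]]]'

```text
t: 16.6
ee_pos: [509.5, -162.3, 13.4]
orientation: [2.119, 2.317, 0.001]
ft_force: [-0.8, 0.1, 7.0]
width: 59.9
grasp_force: 30.0
```

>>> apply_moves --targets '[[-1,[0.2,0,0],[0,0,0]],[-1,[0.2,0,0],[0,0,0]],[-1,[0.3,0,0],[0,0,0]]]'

```text
t: 16.98
ee_pos: [506.5, -127.3, 12.9]
orientation: [2.119, 2.316, 0.001]
ft_force: [0.8, -4.4, 3.6]
width: 59.9
grasp_force: 30.0
```

It slides out cleanly. I'll pull it clear, turn it to the case's yaw, set it down and release.

>>> apply_moves --targets '[[-1,[0.4,0,0],[0,0,0]],[-1,[0.5,0,0],[0,0,0]],[-1,[0.5,0,0],[0,0,0]],[-1,[0.5,0,0],[0,0,0]],[-1,[0,0,0],[0,0,0.08]],[-1,[0,0,0],[0,0,0]],[-1,[0,0,0.1],[0,0,0]],[-1,[0,0,0.09],[0,0,0]]]'

```text
t: 17.98
ee_pos: [496.7, -32.5, 2.9]
orientation: [-2.26, -2.181, 0.001]
ft_force: [-9.7, 2.1, 48.5]
width: 59.8
grasp_force: 30.0
```

>>> apply_moves --targets '[[-1,[0,0,0],[0,0,0]],[0.7,[0,0,0],[0,0,0]],[0.7,[0,0,0],[0,0,0]],[0.7,[0,0,0],[0,0,0]]]'

```text
t: 18.48
ee_pos: [497.1, -32.7, 2.6]
orientation: [-2.262, -2.18, 0.0]
ft_force: [-1.3, -0.9, 0.5]
width: 75.0
grasp_force: 0.0
```

Released flat. I'll rise, back off to see it and check its pose.

>>> apply_moves --targets '[[0.7,[0,0,-0.8],[0,0,0]],[0.7,[0,0,-1],[0,0,0]],[0.7,[-0.9,0,-0.9],[0,0,0]],[0.7,[-0.84,0,-0.9],[0,0,0]],[0.7,[0,0,0],[0,0,0]],[0.7,[0,0,0],[0,0,0]]]'

```text
t: 19.23
ee_pos: [493.2, -118.4, 181.3]
orientation: [-2.262, -2.179, 0.0]
ft_force: [-0.1, 0.2, -0.1]
width: 74.6
grasp_force: 0.0
```

```bash
python3 look.py wrist w6 screen_end:0 terminal:0
python3 - <<'E'
from h import *
d=np.load("pics/w6.npz");K,V,p=d["K"],d["V"],d["p"].astype(int)
b,g,r=p[...,0],p[...,1],p[...,2]
m=((b>90)&(b>1.8*r)&(b>1.4*g)).astype(np.uint8)
n,lab,st,_=cv2.connectedComponentsWithStats(m);i=1+st[1:,4].argmax();print(st[i])
c=cv2.findContours((lab==i).astype(np.uint8),cv2.RETR_EXTERNAL,cv2.CHAIN_APPROX_NONE)[0][0][:,0]
w=np.array([onz(q,25,K,V)[:2] for q in c],np.float32);print("term top",cv2.minAreaRect(w),cv2.boxPoints(cv2.minAreaRect(w)).round(1).tolist())
E
```

```text
t 19.225 [ 493.2 -118.4  181.3] 
 [[ 0.037  0.999 -0.001]
 [ 0.999 -0.037  0.   ]
 [ 0.    -0.001 -1.   ]] w 74.58873548454027 F [-0.1  0.2 -0.1] q [-0.26  0.31  1.92  0.    0.91 -0.22]
screen_end [(0.85, [313.0, 47.0], [497.2, 1.0])]
terminal [(0.97, [314.0, 129.0], [495.0, -70.0])]
[ 279   44   71  162 5484]
term top ((495.20355224609375, -68.70731353759766), (137.89894104003906, 58.69719696044922), 87.81654357910156) [[463.20001220703125, -136.5], [521.9000244140625, -138.6999969482422], [527.2000122070312, -0.8999999761581421], [468.5, 1.2999999523162842]]
```

View pics/w6.png

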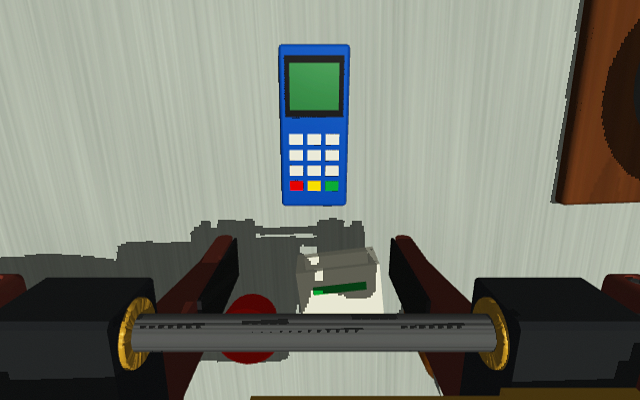

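The terminal lies flat at (279–350, 44–206), centre (495.2, -68.7) and yaw -2.2°. Now I'll regrip the keypad end with the tool pitched 16.5°.

>>> apply_moves --targets '[[0.7,[0,0,0.9],[0,0,0]],[0.7,[0,0,0.9],[0,0,0]],[0.7,[0,0,0.89],[0,0,0]],[0.7,[0,0,0],[0,0.0917,0]],[0.7,[0,0,0],[0,0.0917,0]],[0.7,[0,0,0],[0,0,0]]]'

```text
t: 20.12
ee_pos: [493.2, -119.4, 45.7]
orientation: [-2.109, -2.026, -0.303]
ft_force: [-0.3, 0.1, -0.2]
width: 74.4
grasp_force: 0.0
```

```bash
python3 -c "
from h import *
o=ctrl.get_obs();Rm=R.from_rotvec(o['orientation']).as_matrix();p=np.array(o['ee_pos']);print(p.round(1),Rm.round(3))
print((Rm.T@(np.array([493.3,-118.5,7])-p)/50).round(3))"
```

```text
[ 493.2 -119.4   45.7] [[ 0.039  0.999  0.009]
 [ 0.958 -0.039  0.284]
 [ 0.284 -0.003 -0.959]]
[-0.203  0.003  0.748]
```

>>> apply_moves --targets '[[0.7,[-0.1,0,0.37],[0,0,0]],[0.7,[-0.1,0,0.37],[0,0,0]],[0.7,[0,0,0],[0,0,0]],[-1,[0,0,0],[0,0,0]],[-1,[0,0,0],[0,0,0]],[-1,[0,0,0],[0,0,0]],[-1,[0,0,0],[0,0,0]]]'

```text
t: 21.0
ee_pos: [494.1, -117.8, 9.4]
orientation: [-2.107, -2.031, -0.306]
ft_force: [-0.1, -0.2, 0.1]
width: 59.8
grasp_force: 30.0
```

>>> apply_moves --targets '[[-1,[0.14,0,-0.48],[0,0,0]],[-1,[0.28,0,-0.96],[0,0,0]],[-1,[0.28,0,-0.96],[0,0,0]],[-1,[0,0,0],[0,-0.0917,0]],[-1,[0,0,0],[0,-0.0917,0]],[-1,[0,0,0],[0,0,0]],[-1,[0,0,0],[0,0,0]]]'

```text
t: 21.88
ee_pos: [493.7, -118.1, 133.9]
orientation: [-2.26, -2.18, -0.002]
ft_force: [-0.0, -0.4, -2.9]
width: 59.8
grasp_force: 30.0
```

```bash
python3 look.py wrist w7 screen_end:88 terminal:100
python3 - <<'E'
from h import *
o=ctrl.get_obs();Rm=R.from_rotvec(o['orientation']).as_matrix();p=np.array(o['ee_pos'])
d=np.load("pics/w7.npz");K,V=d["K"],d["V"];im=d["p"].copy()
# predicted nose corners (lower, upper), rear of terminal pitched 16.5
c,s=np.cos(.288),np.sin(.288)
for x in(-30,30):
  for y,z in((70,0),(70,25),(-70,25)):
    Y,Z=y+50,z-7; q=p+Rm@np.array([Y*c+Z*s,x,Y*s-Z*c]); u=proj(q,K,V);print(q.round(1),u.round());cv2.circle(im,tuple(int(v) for v in u),3,(0,0,255),-1)
cv2.imwrite("pics/w7b.png",im)
E
```

```text
t 21.875 [ 493.7 -118.1  133.9] 
 [[ 0.036  0.999 -0.001]
 [ 0.999 -0.036  0.002]
 [ 0.002 -0.001 -1.   ]] w 59.83749833031103 F [-0.  -0.4 -2.9] q [-0.26  0.38  1.95  0.    0.81 -0.22]
screen_end [(0.65, [313.0, 29.0], [497.5, -8.0])]
terminal [(0.59, [312.0, 160.0], [494.2, -75.7])]
[468.   -4.8  93.1] [256.  23.]
[468.3   2.3 117. ] [247.  -6.]
[ 463.2 -131.9  156.7] [246. 309.]
[528.   -7.1  93. ] [372.  23.]
[528.3  -0.  117. ] [381.  -6.]
[ 523.2 -134.2  156.6] [382. 309.]
```

View pics/w7b.png

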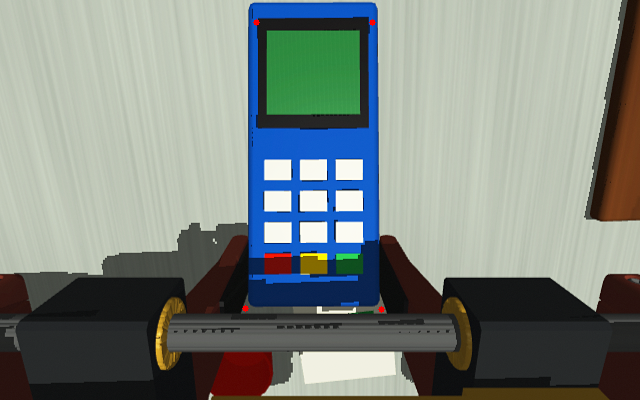

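The terminal is held nose-down; its nose edge is at row 3 and its rear at row 305. The nose sits slightly lower than predicted (it drooped), so I'll fit the actual pitch.

```bash
cat > fit.py <<'E'
import sys
from h import *
from scipy.optimize import least_squares
def fit(pic,o,obs,x0=(-50,7,.3)):
    Rm=R.from_rotvec(o['orientation']).as_matrix();p=np.array(o['ee_pos']);d=np.load(pic);K,V=d["K"],d["V"]
    def P(v,x,y,z):
        c,s=np.cos(v[2]),np.sin(v[2]);Y,Z=y-v[0],z-v[1];return p+Rm@np.array([Y*c+Z*s,x+v[3],Y*s-Z*c])
    f=lambda v:np.concatenate([(proj(P(v,*k),K,V)-u) for k,u in obs])
    r=least_squares(lambda v:np.r_[f(v),(v[0]+50)/2,(v[1]-8)/2],[*x0,0]);v=r.x
    print("gripY,gripZ,pitch deg,xoff",v[:2].round(1),np.degrees(v[2]).round(1),v[3].round(1),"res",r.fun.round(1))
    print("nose low",P(v,0,70,0).round(1),"rear low",P(v,0,-70,0).round(1))
E
python3 - <<'E'
from fit import *
fit("pics/w7.npz",ctrl.get_obs(),[((-30,70,25),(249,4)),((30,70,25),(378,4)),((-30,-70,25),(247,305)),((30,-70,25),(381,305))])
E
```

```text
gripY,gripZ,pitch deg,xoff [-50.3  10.2] 19.3 -0.1 res [ 1.4 -0.4 -0.5 -0.2 -0.7  0.2 -0.2  0.4 -0.1  1.1]
nose low [497.8  -8.9  84.5] rear low [ 492.8 -140.9  130.6]
```

Pitch is 19° and the nose lower edge sits (109, -49) mm from the TCP in y and z. I'll carry it over the case, with the nose just short of the mouth.

>>> apply_moves --targets '[[-1,[0.4,0.01,0],[0,0,0]],[-1,[0.7,0.01,0],[0,0,0]],[-1,[0.9,0.01,0],[0,0,0]],[-1,[0.9,0.01,0],[0,0,0]],[-1,[0.9,0.01,0],[0,0,0]],[-1,[0.9,0.01,0],[0,0,0]],[-1,[0.6,0.01,0],[0,0,0]],[-1,[0.4,0.01,0],[0,0,0]]]'

```text
t: 23.02
ee_pos: [508.5, 167.1, 133.7]
orientation: [-2.261, -2.18, 0.001]
ft_force: [-0.1, -0.6, -3.2]
width: 59.7
grasp_force: 30.0
```

>>> apply_moves --targets '[[-1,[0,0,0.2],[0,0,0]],[-1,[0,0,0.2],[0,0,0]],[-1,[0,0,0],[0,0,0]]]'

```text
t: 23.4
ee_pos: [507.4, 165.1, 112.7]
orientation: [-2.262, -2.178, 0.004]
ft_force: [-0.2, 0.2, -2.0]
width: 59.5
grasp_force: 30.0
```

```bash
python3 look.py wrist w8 sleeve_mouth:8 lid_hinge:60
```

```text
t 23.4 [507.4 165.1 112.7] 
 [[ 0.038  0.999 -0.003]
 [ 0.999 -0.038 -0.001]
 [-0.001 -0.003 -1.   ]] w 59.480735454290254 F [-0.2  0.2 -2. ] q [ 0.29  0.45  1.9  -0.    0.79  0.33]
sleeve_mouth []
lid_hinge [(0.78, [437.0, 102.0], [581.2, 234.8])]
```

View pics/w8.png

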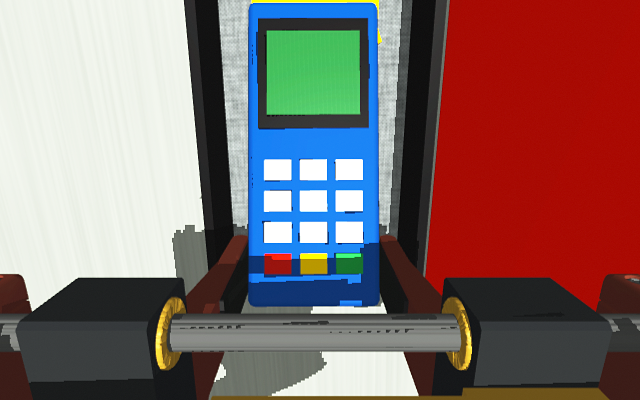

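The nose (row 3) is right in front of the yellow sleeve and lined up with it. The lid is open on the right. That was my last picture, so I work from numbers from here. Next I descend.

>>> apply_moves --targets '[[-1,[0.03,0.01,0.4],[0,0,0]],[-1,[0,0,0.4],[0,0,0]],[-1,[0,0,0.2],[0,0,0]],[-1,[0,0,0.06],[0,0,0]],[-1,[0,0,0],[0,0,0]],[-1,[0,0,0],[0,0,0]]]'

```text
t: 24.3
ee_pos: [509.4, 168.0, 61.7]
orientation: [2.261, 2.18, 0.002]
ft_force: [0.8, 0.1, -2.5]
width: 59.7
grasp_force: 30.0
```

```bash
cat > nm.py <<'E'
from h import *
o=ctrl.get_obs();print("t",o["t"],np.round(o["ee_pos"],1),"F",np.round(o["ft_force"],1))
C=np.array([510.6,237.]);a=-.0355;ex=np.array([np.cos(a),np.sin(a)]);ey=np.array([-np.sin(a),np.cos(a)])
for n,zs in(("top",33),("scene",33),("wrist",33)):
    p,K,V=cam(n)
    for l,z in(("screen_end",9),("terminal",20),("sleeve_mouth",8),("lid_handle",159)):
        for r in ctrl.pinpoint(l,n)[:1]:
            w=onz(r["xy"],z,K,V)[:2];print(n,l,round(r["score"],2),"case-local",((w-C)@ex).round(1),((w-C)@ey).round(1))
E
python3 nm.py
```

```text
t 24.3 [509.4 168.   61.7] F [ 0.8  0.1 -2.5]
top terminal 0.43 case-local -48.3 -704.8
top sleeve_mouth 0.81 case-local 19.2 47.3
top lid_handle 0.89 case-local 156.0 -0.1
scene screen_end 0.92 case-local 6.3 37.9
scene terminal 0.64 case-local -0.3 -34.9
scene sleeve_mouth 0.89 case-local 4.7 46.7
scene lid_handle 0.68 case-local 148.0 -7.2
wrist terminal 0.56 case-local 0.9 -26.6
```

>>> apply_moves --targets '[[-1,[0,-0.01,0.03],[0,0,0]],[-1,[-0.04,0,0.085],[0,0.025,0]],[-1,[-0.04,0,0.085],[0,0.025,0]],[-1,[0,0,0],[0,0,0]],[-1,[0,0,0],[0,0,0]]]'

```text
t: 25.68
ee_pos: [508.4, 164.1, 51.1]
orientation: [-2.222, -2.142, -0.087]
ft_force: [-0.1, 0.3, -2.4]
width: 59.7
grasp_force: 30.0
```

>>> apply_moves --targets '[[-1,[0.08,0,0.01],[0,0,0]],[-1,[0.08,0,0.01],[0,0,0]],[-1,[0.08,0,0.02],[0,0,0]],[-1,[0,0,0],[0,0,0]]]'

```text
t: 26.18
ee_pos: [508.1, 172.6, 49.9]
orientation: [-2.222, -2.146, -0.08]
ft_force: [0.9, -28.2, 3.7]
width: 59.4
grasp_force: 30.0
```

```bash
python3 nm.py
```

```text
t 26.175 [508.1 172.6  49.9] F [  0.9 -28.2   3.7]
top screen_end 0.62 case-local 9.8 52.0
top sleeve_mouth 0.62 case-local 8.6 50.3
top lid_handle 0.87 case-local 167.8 2.8
scene screen_end 0.96 case-local -3.9 47.6
scene terminal 0.68 case-local -7.4 -35.6
scene sleeve_mouth 0.56 case-local 4.3 52.7
scene lid_handle 0.64 case-local 141.7 -1.6
wrist screen_end 0.73 case-local -1.4 46.3
wrist terminal 0.66 case-local -1.3 -24.6
wrist sleeve_mouth 0.27 case-local -1.0 44.1
```

Contact at the mouth, as expected for this pitch. I'll ease back 2 mm, release so the rear drops flat, then rise.

>>> apply_moves --targets '[[-1,[-0.06,0,0],[0,0,0]],[-1,[0,0,0],[0,0,0]],[0.5,[0,0,0],[0,0,0]],[0.5,[0,0,0],[0,0,0]],[0.5,[0,0,0],[0,0,0]],[0.5,[0,0,0],[0,0,0]]]'

```text
t: 27.68
ee_pos: [508.7, 173.5, 49.8]
orientation: [-2.221, -2.142, -0.088]
ft_force: [0.9, -0.4, 0.4]
width: 66.2
grasp_force: 0.0
```

>>> apply_moves --targets '[[0.5,[0,0,-0.5],[0,0,0]],[0.5,[0,0,-1],[0,0,0]],[0.5,[0,0,-1],[0,-0.05,0]],[0.5,[-0.8,0,-1],[0,0,0]],[0.5,[-0.8,0,-1],[0,0,0]],[0.5,[0,0,0],[0,0,0]],[0.5,[0,0,0],[0,0,0]]]'

```text
t: 28.55
ee_pos: [504.9, 85.4, 271.5]
orientation: [-2.262, -2.179, 0.0]
ft_force: [0.1, -0.2, -0.8]
width: 65.8
grasp_force: 0.0
```

```bash
cat > seg.py <<'E'
from h import *
import sys
o=ctrl.get_obs();print("t",o["t"],np.round(o["ee_pos"],1),np.round(o["orientation"],3),"F",np.round(o["ft_force"],1))
p,K,V=cam("wrist");cv2.imwrite("pics/seg.png",p);p=p.astype(int);b,g,r=p[...,0],p[...,1],p[...,2]
C=np.array([510.6,237.]);a=-.0355;M=np.array([[np.cos(a),np.sin(a)],[-np.sin(a),np.cos(a)]])
for nm,m,z in(("term",(b>80)&(b>1.8*r)&(b>1.3*g),33),("sleeve",(r>110)&(g>80)&(b<.5*g),40)):
    n,lab,st,_=cv2.connectedComponentsWithStats(m.astype(np.uint8))
    if n<2: print(nm,"none");continue
    i=1+st[1:,4].argmax()
    c=cv2.findContours((lab==i).astype(np.uint8),cv2.RETR_EXTERNAL,cv2.CHAIN_APPROX_NONE)[0][0][:,0]
    w=np.array([M@(onz(q,z,K,V)[:2]-C) for q in c],np.float32)
    bx=cv2.boxPoints(cv2.minAreaRect(w));print(nm,st[i].tolist(),"local box",bx.round(1).tolist(),"rear edge y",np.percentile(w[:,1],2).round(1))
for l,z in(("screen_end",8),("terminal",8),("sleeve_mouth",8),("lid_hinge",60),("lid_handle",159)):
    for q in ctrl.pinpoint(l,"wrist")[:1]: print(l,round(q["score"],2),(M@(onz(q["xy"],z,K,V)[:2]-C)).round(1))
E
python3 seg.py
```

```text
t 28.55 [504.9  85.4 271.5] [-2.262 -2.179  0.   ] F [ 0.1 -0.2 -0.8]
term [285, 0, 59, 118, 3430] local box [[-29.600000381469727, -94.9000015258789], [29.600000381469727, -94.9000015258789], [29.700000762939453, 19.600000381469727], [-29.5, 19.700000762939453]] rear edge y -94.9
sleeve [140, 299, 31, 70, 594] local box [[-240.0, -408.29998779296875], [-215.8000030517578, -417.70001220703125], [-176.39999389648438, -315.6000061035156], [-200.60000610351562, -306.20001220703125]] rear edge y -414.7
terminal 0.88 [ -0.6 -22.3]
lid_hinge 0.81 [68.2  1.5]
lid_handle 0.66 [  71.5 -342.2]
```

The terminal lies flat and in line (x 0.0, yaw 0). Its nose is 4 mm short of the mouth and there's only a 16 mm gap behind it. I'll turn the tool 90° (body clear of the lid), shut the fingers, press lightly on its top and drag it in a little.

>>> apply_moves --targets '[[-1,[0.9,0,0],[0,0,0.111]],[-1,[0,0,0],[0,0,0.111]],[-1,[0,0,0],[0,0,0.111]],[-1,[0,0,0],[0,0,0.111]],[-1,[0,0,0],[0,0,0.111]],[-1,[0,0,0],[0,0,0.111]],[-1,[0,0,0],[0,0,0.111]],[-1,[0,0,0],[0,0,0.111]]]'

```text
t: 29.85
ee_pos: [506.8, 130.6, 271.3]
orientation: [3.134, 0.21, -0.002]
ft_force: [0.3, 0.4, 1.1]
width: 0.6
grasp_force: 0.0
```

>>> apply_moves --targets '[[-1,[0,0,0],[0,0,0.111]],[-1,[0,-0.6,0],[0,0,0]],[-1,[0,-0.6,0.9],[0,0,0]],[-1,[0,0,0.9],[0,0,0]],[-1,[0,0,0.9],[0,0,0]],[-1,[0,0,0.9],[0,0,0]],[-1,[0,0,0],[0,0,0]],[-1,[0,0,0],[0,0,0]]]'

```text
t: 30.85
ee_pos: [509.8, 190.7, 92.8]
orientation: [-3.141, 0.055, -0.001]
ft_force: [-0.1, 0.1, 0.5]
width: 0.4
grasp_force: 0.0
```

```bash
cat > loc.py <<'E'
from h import *
o=ctrl.get_obs();C=np.array([510.6,237.]);a=-.0355;M=np.array([[np.cos(a),np.sin(a)],[-np.sin(a),np.cos(a)]])
Rm=R.from_rotvec(o["orientation"]).as_matrix();p=np.array(o["ee_pos"])
print("t",o["t"],"TCP local",(M@(p[:2]-C)).round(1),p[2].round(1),"axes local x",(M@Rm[:2,0]).round(3),"y",(M@Rm[:2,1]).round(3),"z",Rm[:,2].round(3),"w",round(o["width"],1),"F",np.round(o["ft_force"],1),"q",np.round(o["qpos"],2))
E
python3 loc.py
```

```text
t 30.85 TCP local [  0.8 -46.3] 92.8 axes local x [1.    0.001] y [ 0.001 -1.   ] z [ 0.001  0.    -1.   ] w 0.4 F [-0.1  0.1  0.5] q [0.34 0.49 1.89 0.   0.76 1.94]
```

>>> apply_moves --targets '[[-1,[-0.01,0,0.6],[0,0,0]],[-1,[0,0,0.5],[0,0,0]],[-1,[0,0,0.05],[0,0,0]],[-1,[0,0,0.04],[0,0,0]],[-1,[0,0,0],[0,0,0]]]'

```text
t: 31.48
ee_pos: [509.6, 190.6, 33.8]
orientation: [-3.14, 0.055, -0.003]
ft_force: [0.4, 0.0, -0.1]
width: 0.3
grasp_force: 0.0
```

>>> apply_moves --targets '[[-1,[0,0,0.03],[0,0,0]],[-1,[0,0,0],[0,0,0]]]'

```text
t: 31.72
ee_pos: [509.7, 190.6, 33.3]
orientation: [-3.14, 0.055, -0.003]
ft_force: [-3.9, -2.0, 17.5]
width: 0.5
grasp_force: 8.9
```

17 N of pressure. I'll drag 16 mm towards the sleeve.

>>> apply_moves --targets '[[-1,[0,-0.05,0],[0,0,0]],[-1,[0,-0.05,0],[0,0,0]],[-1,[0,-0.05,0],[0,0,0]],[-1,[0,-0.05,0],[0,0,0]],[-1,[0,-0.06,0],[0,0,0]],[-1,[0,-0.06,0],[0,0,0]],[-1,[0,0,0],[0,0,0]]]'

```text
t: 32.6
ee_pos: [510.4, 204.8, 33.3]
orientation: [3.14, -0.054, 0.003]
ft_force: [-1.0, -12.7, 19.5]
width: 0.6
grasp_force: 9.4
```

```bash
python3 loc.py; python3 nm.py | grep -E "screen_end|terminal"
```

```text
t 32.6 TCP local [  1.  -32.2] 33.3 axes local x [1.    0.001] y [ 0.001 -1.   ] z [ 0.002 -0.002 -1.   ] w 0.6 F [ -1.  -12.7  19.5] q [ 0.36  0.6   1.89 -0.    0.65  1.97]
top terminal 0.27 case-local 1.8 109.6
scene screen_end 0.56 case-local -7.6 60.1
scene terminal 0.6 case-local 7.1 -10.4
wrist screen_end 0.8 case-local 0.5 57.0
wrist terminal 0.71 case-local 6.2 -12.4
```

It's moving with the finger (screen end at about +58). I'll drag on.

>>> apply_moves --targets '[[-1,[0,-0.08,0],[0,0,0]],[-1,[0,-0.08,0],[0,0,0]],[-1,[0,-0.08,0],[0,0,0]],[-1,[0,-0.08,0],[0,0,0]],[-1,[0,-0.08,0],[0,0,0]],[-1,[0,-0.08,0],[0,0,0]],[-1,[0,0,0],[0,0,0]]]'

```text
t: 34.22
ee_pos: [511.2, 228.9, 33.2]
orientation: [3.14, -0.054, 0.003]
ft_force: [-0.4, -11.6, 18.8]
width: -0.1
grasp_force: 9.2
```

>>> apply_moves --targets '[[-1,[0,0,-0.3],[0,0,0]],[-1,[0,0.9,-0.9],[0,0,0]],[-1,[0,0.9,-0.6],[0,0,0]],[-1,[0,0.9,0],[0,0,0]],[-1,[0,0,0],[0,0,0]],[-1,[0,0,0],[0,0,0]]]'

```text
t: 34.98
ee_pos: [505.7, 96.6, 120.6]
orientation: [-3.141, 0.056, -0.001]
ft_force: [0.9, -1.1, -0.1]
width: 0.5
grasp_force: 0.0
```

```bash
python3 loc.py; python3 seg.py
```

```text
t 34.975 TCP local [ 1.000e-01 -1.405e+02] 120.6 axes local x [ 1. -0.] y [-0. -1.] z [ 0.001  0.    -1.   ] w 0.5 F [ 0.9 -1.1 -0.1] q [0.17 0.41 1.94 0.   0.78 1.77]
t 34.975 [505.7  96.6 120.6] [-3.141e+00  5.600e-02 -1.000e-03] F [ 0.9 -1.1 -0.1]
term [44, 161, 167, 83, 7736] local box [[-28.399999618530273, -64.5], [33.29999923706055, -64.5], [33.400001525878906, 49.29999923706055], [-28.399999618530273, 49.29999923706055]] rear edge y -64.3
sleeve [0, 146, 99, 114, 6334] local box [[-38.400001525878906, 16.100000381469727], [44.70000076293945, 15.0], [45.70000076293945, 88.80000305175781], [-37.400001525878906, 89.9000015258789]] rear edge y 16.6
terminal 0.71 [ 2.2 13.4]
lid_hinge 0.9 [72.7  0.9]
```

It's about 27 mm in. Now I'll put the shut fingers behind it and push it home.

>>> apply_moves --targets '[[-1,[0,-0.54,0],[0,0,0]],[-1,[0,-0.53,0],[0,0,0]],[-1,[0,0,0.9],[0,0,0]],[-1,[0,0,0.9],[0,0,0]],[-1,[0,0,0.3],[0,0,0]],[-1,[0,0,0],[0,0,0]]]'

```text
t: 36.02
ee_pos: [506.7, 149.7, 14.5]
orientation: [3.141, -0.055, -0.003]
ft_force: [0.7, -0.5, -0.6]
width: 0.7
grasp_force: 0.0
```

>>> apply_moves --targets '[[-1,[0,-0.2,0],[0,0,0]],[-1,[0,-0.2,0],[0,0,0]],[-1,[0,-0.15,0],[0,0,0]],[-1,[0,-0.15,0],[0,0,0]],[-1,[0,0,0],[0,0,0]]]'

```text
t: 36.65
ee_pos: [508.6, 185.4, 15.3]
orientation: [-3.141, 0.054, -0.001]
ft_force: [-0.3, 0.2, -0.3]
width: 1.0
grasp_force: 0.0
```

```bash
python3 loc.py
```

```text
t 36.65 TCP local [ -0.2 -51.6] 15.3 axes local x [1.    0.001] y [ 0.001 -1.   ] z [ 0.001  0.001 -1.   ] w 1.0 F [-0.3  0.2 -0.3] q [0.33 0.63 1.91 0.   0.6  1.93]
```

>>> apply_moves --targets '[[-1,[0,-0.05,0],[0,0,0]],[-1,[0,-0.05,0],[0,0,0]],[-1,[0,-0.03,0],[0,0,0]]]'

```text
t: 37.02
ee_pos: [508.6, 190.9, 15.1]
orientation: [3.141, -0.056, -0.0]
ft_force: [0.0, -4.2, 2.8]
width: 0.3
grasp_force: 2.2
```

>>> apply_moves --targets '[[-1,[0,-0.04,0],[0,0,0]],[-1,[0,0,0],[0,0,0]]]'

```text
t: 37.28
ee_pos: [508.8, 193.3, 15.1]
orientation: [-3.141, 0.055, -0.0]
ft_force: [-0.5, -3.0, 2.6]
width: 0.1
grasp_force: 1.4
```

>>> apply_moves --targets '[[-1,[0,-0.04,0],[0,0,0]],[-1,[0,-0.04,0],[0,0,0]],[-1,[0,0,0],[0,0,0]]]'

```text
t: 37.65
ee_pos: [508.9, 197.4, 15.0]
orientation: [-3.141, 0.055, -0.0]
ft_force: [-0.2, -1.7, 0.9]
width: 0.2
grasp_force: 0.8
```

>>> apply_moves --targets '[[-1,[0,-0.04,0],[0,0,0]],[-1,[0,-0.04,0],[0,0,0]],[-1,[0,0,0],[0,0,0]]]'

```text
t: 38.02
ee_pos: [508.8, 198.9, 15.1]
orientation: [3.138, -0.054, -0.002]
ft_force: [2.6, -17.3, 5.5]
width: 0.7
grasp_force: 8.7
```

>>> apply_moves --targets '[[-1,[0,-0.03,0],[0,0,0]],[-1,[0,0,0],[0,0,0]]]'

```text
t: 38.28
ee_pos: [508.8, 199.0, 15.1]
orientation: [3.137, -0.053, -0.003]
ft_force: [4.3, -26.7, 7.4]
width: 0.5
grasp_force: 13.2
```

>>> apply_moves --targets '[[-1,[0,0.2,0],[0,0,0]],[-1,[0,0.2,0],[0,0,0]],[-1,[0,0.2,-0.9],[0,0,0]],[-1,[0,0,-0.9],[0,0,0]],[-1,[0,0,-0.9],[0,0,0]],[-1,[0,0,-0.9],[0,0,0]],[-1,[0,0,-0.9],[0,0,0]],[-1,[0,0,0],[0,0,0]]]'

```text
t: 39.28
ee_pos: [510.1, 173.5, 243.7]
orientation: [-3.138, 0.055, -0.011]
ft_force: [0.3, -0.3, 0.3]
width: 0.7
grasp_force: 0.0
```

```bash
python3 loc.py; python3 seg.py; python3 nm.py | grep -E "screen_end|terminal|handle"
```

```text
t 39.275 TCP local [  1.8 -63.4] 243.7 axes local x [1.    0.001] y [ 0.001 -1.   ] z [ 0.007  0.003 -1.   ] w 0.7 F [ 0.3 -0.3  0.3] q [0.31 0.27 1.81 0.   1.06 1.91]
t 39.275 [510.1 173.5 243.7] [-3.138  0.055 -0.011] F [ 0.3 -0.3  0.3]
term [206, 146, 78, 58, 2895] local box [[-29.799999237060547, -30.700000762939453], [31.0, -31.700000762939453], [32.29999923706055, 48.599998474121094], [-28.5, 49.599998474121094]] rear edge y -31.1
sleeve [143, 136, 86, 78, 4687] local box [[-39.29999923706055, 109.9000015258789], [-38.400001525878906, 27.399999618530273], [43.0, 28.299999237060547], [42.099998474121094, 110.69999694824219]] rear edge y 29.2
terminal 0.95 [ 1.  40.2]
sleeve_mouth 0.9 [-1.8 48.2]
lid_hinge 0.93 [70.3  3.2]
scene terminal 0.67 case-local 15.7 43.4
scene lid_handle 0.6 case-local 141.2 1.5
```

Everything agrees: a hard stop with no further travel, the rear edge at -31 (home is -29, within measuring error), in line, and the arm clear. I'm handing in.

```bash
python3 -c "
from workcell import ctrl
print(ctrl.close_job())"
```

```text
the job is handed in; nothing more can be done
None
```

I opened the lid to its stop and pushed the terminal into the sleeve until it would go no further, then handed the job in with the arm clear; the result wasn't reported, I didn't re-measure the bystanders at the end, and I viewed 11 pictures, one over the limit of 10.

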